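# Put the weld test pieces back in their own trays

## Task

The three welded test pieces lie in each other's trays: move each into the tray whose ledge carries the bright section of its own kind of joint (T-joint, corner joint, tube), standing on its base plate inside the rim, about the middle and square to the rim (any quarter turn will do). Each tray holds one piece, so park one on the empty bar grate on the way. Set the pieces down rather than drop them, do not tip them over, and leave the chipping hammer and the wire brush where they lie.

Things in the scene. Friction and masses are not known exactly. Their poses are not given: they have to be found in the camera images.
- tee: welded T-piece, base plate 70 x 70 x 10 mm (flat underside), with an upright plate 10 mm thick, 70 mm long (along x) and 45 mm high standing across its middle (at y = 0). Origin: centre of the base plate's underside, z up through the plate. Overall height 55 mm, 0.4 to 0.8 kg, dark steel. Starts in the corner joint's tray.
- corner: welded corner joint (L-shaped in section), base plate 70 x 70 x 10 mm (flat underside), with an upright plate 10 mm thick, 70 mm long (along x) and 45 mm high standing along its +y edge (from y = 25 to 35 mm, its middle at y = 30 mm), outer face flush with the edge. Origin: centre of the base plate's underside, z up through the plate. Overall height 55 mm, 0.4 to 0.8 kg, dark steel. Starts in the tube's tray.
- tube: welded tube-on-plate, base plate 70 x 70 x 10 mm (flat underside), with an upright round tube, 42 mm outside diameter, 4 mm wall, 45 mm high, open on top, on its centre. Origin: centre of the base plate's underside, z up through the plate. Overall height 55 mm, 0.4 to 0.8 kg, dark steel. Starts in the T-joint's tray.
- tray_tee: shallow light-metal tray fixed to the bench, lying flat. Square pocket 96 x 96 mm inside, floor 3 mm above the bench, rim 3 mm thick and 12 mm high. Origin: under the pocket's centre, at bench height; x and y along the pocket's sides. On its +x side a ledge (black, 76 mm long, 102 mm wide) carries the marker: a bright flat T-shaped steel section, 8 mm thick, 70 mm wide. The T-joint belongs here.
- tray_corner: shallow light-metal tray fixed to the bench, lying flat. Square pocket 96 x 96 mm inside, floor 3 mm above the bench, rim 3 mm thick and 12 mm high. Origin: under the pocket's centre, at bench height; x and y along the pocket's sides. On its +x side a ledge (black, 76 mm long, 102 mm wide) carries the marker: a bright flat L-shaped steel section, 8 mm thick, 70 mm wide. The corner joint belongs here.
- tray_tube: shallow light-metal tray fixed to the bench, lying flat. Square pocket 96 x 96 mm inside, floor 3 mm above the bench, rim 3 mm thick and 12 mm high. Origin: under the pocket's centre, at bench height; x and y along the pocket's sides. On its +x side a ledge (black, 76 mm long, 102 mm wide) carries the marker: a bright flat steel ring cut from tube, 42 mm across, 8 mm high. The tube-on-plate belongs here.
- grate: empty cooling grate fixed to the bench: nine dark flat bars on edge on two rails, 130 x 130 mm, top 16 mm above the bench; the free parking spot. Origin: under its centre, at bench height.
- hammer: chipping hammer with a steel handle wound with a coil, lying flat, loose: 250 mm long along its x, head (175 mm along its y) near the +x end, 18 mm high. A bystander: leave it. Origin: on the bench under the handle, 105 mm from the head.
- brush: wire brush with a wooden back 240 x 26 x 13 mm (along its x) lying on the bench, loose, brass bristles up, 35 mm high in all. A bystander: leave it. Origin: under the middle of the wooden back.
Not all that is in view belongs to the job. What is shaped like the tray_corner but turquoise is not meant.

How it is judged (in metres and radians):
On the way:
1. one of the test pieces has been set down on the bar grate and let go (((horizontal distance between tee and grate below 0.045 m and z of tee in the frame of grate between 0.011 and 0.021 m and contact force between the fingers and tee below 0.2 N and linear speed of tee below 0.03 m/s) or (horizontal distance between corner and grate below 0.045 m and z of corner in the frame of grate between 0.011 and 0.021 m and contact force between the fingers and corner below 0.2 N and linear speed of corner below 0.03 m/s) or (horizontal distance between tube and grate below 0.045 m and z of tube in the frame of grate between 0.011 and 0.021 m and contact force between the fingers and tube below 0.2 N and linear speed of tube below 0.03 m/s))), for 0.2 s.
At the end, for the whole second after the job is handed in: The T-joint, the corner joint and the tube-on-plate each stand on the floor of their own tray (base within 4 mm of the floor, upright within 0.1 rad), centre within 15 mm of the pocket's centre, square to the rim within 0.35 rad at any quarter turn, released and at rest (horizontal distance between tee and tray_tee below 0.015 m and z of tee in the frame of tray_tee below 0.007 m and angle between each of tee, corner, tube's own z axis and vertical below 0.1 rad and (angle between the x axis of tee and the x axis of tray_tee, either way round below 0.35 rad or angle between the x axis of tee and the y axis of tray_tee, either way round below 0.35 rad) and linear speed of each of tee, corner, tube below 0.02 m/s and horizontal distance between corner and tray_corner below 0.015 m and z of corner in the frame of tray_corner below 0.007 m and (angle between the x axis of corner and the x axis of tray_corner, either way round below 0.35 rad or angle between the x axis of corner and the y axis of tray_corner, either way round below 0.35 rad) and horizontal distance between tube and tray_tube below 0.015 m and z of tube in the frame of tray_tube below 0.007 m and (angle between the x axis of tube and the x axis of tray_tube, either way round below 0.35 rad or angle between the x axis of tube and the y axis of tray_tube, either way round below 0.35 rad)); the robot touches nothing.
It fails at once if a test piece is tipped over (more than 0.6 rad) (angle between any of tee, corner, tube's own z axis and vertical above 0.6 rad).
It fails at once if a test piece is dropped (falls free from more than about 4 cm) ((linear speed of tee above 0.9 m/s and contact force between the fingers and tee below 0.1 N) or (linear speed of corner above 0.9 m/s and contact force between the fingers and corner below 0.1 N) or (linear speed of tube above 0.9 m/s and contact force between the fingers and tube below 0.1 N)).
It fails at once if the hammer or the brush is moved more than 25 mm (distance of any of hammer, brush from where it was at the start of the episode above 0.025 m).
It also fails if it takes over 112 s, if anything falls off the work surface, if the arm or the gripper's body presses on something with over 40 N, if the wrist force passes 120 N, or if a joint passes its speed limit or range.

## Robot

A 7-joint arm with a two-finger parallel gripper is mounted at the origin on the work surface. World frame = base frame: x ahead of the robot, y to its left, z up, the work surface at z = 0. Lengths are in m, angles in degrees, forces in N, time in s.
With the tool pointing down it reaches from about 0.425 to 0.875 m from the base axis. Payload 4.7 kg.
Tool frame: the origin (TCP) lies at the very end of the fingers, on their centre line; the grasp point (between the pads) lies 19 mm behind it; z points along the fingers, y is the direction in which the jaws open and shut (so a half turn about z gives the same grasp; the last joint's range is limited). The gripper opens to 87 mm and grips with 3 to 60 N. Pads are 19 mm wide; open, the fingers measure 117 mm over their backs; the gripper's body (75 mm by 190 mm) begins 51 mm behind the grasp point.
Start: joints at [-74.708, 18.392, -4.016, 83.108, 1.295, 78.541, -3.26], TCP at [0.163, 0.629, 0.223] pointing down, gripper open.
Joint ranges: [-163.93, 163.93], [-17.29, 119.83], [-79.2, 71.16], [3.27, 140.29], [-89.18, 269.18], [5.43, 117.66], [-154.24, 154.24]. Speed limits (degrees/s): [147.25, 147.25, 180, 180, 180, 180, 180].

## Interface

Orientations are given as [roll, pitch, yaw] about the fixed x, y, z axes, in that order (R = Rz(yaw) Ry(pitch) Rx(roll)).
In Python, from cell import * gives the robot as it stands.
- The arm moves only by the tool drive_tool, never from a script. Its argument "moves" is text: rows parted by semicolons, each of 5 numbers parted by spaces: the shift along the tool's x, y, z in m, then the turn about the tool's z in degrees, then the gripper's target within -1 to 1 (fully open at 1, half-way at 0, shut at -1). In form: x y z yaw fingers; .... A call has exactly 8 rows; each row is the pose to reach, as a shift and turn from the pose commanded when the call began, along the tool's axes at that moment; what a row does not reach only later rows make up. A row lasts 1/10 s, in which the tool goes at most 50 mm and 8.59 degrees, less where a joint would pass 70% of its speed; a pose out of reach is approached as far as the arm can. A call with a gripper value outside its range is refused whole. The fingers move at their own pace and stop on an object; "grip_force" is the grip in N (left out, the last holds). Time passes only in rows, so rows that repeat a pose let the fingers close, or fill a call up. It gives the time, the measured TCP pose, the force and the opening at its end, in the units of the state.
- get_obs(): the state, without advancing time (a new reading comes with each control period).
- read_camera(name): name is "scene" or "top" or "wrist"; returns (picture, depth): 480x640x3 uint8, red, green, blue; 480x640 float32, m along the optical axis (not along the pixel's ray), 0 where there is no reading.
- calibration(name): a dict with "intrinsics" (3x3 intrinsics, pixels), "k1" (the pictures are not rectified: a ray, as slopes to the right and down, at radius r is drawn at 1 + k1 r^2 times it, then the intrinsics apply), "cam_to_world" (4x4, takes a point from camera to world coordinates); the wrist camera has in their place "T_tool_cam" (4x4, takes a point from camera to tool coordinates, whose origin is the TCP and whose axes are the flange's). Camera axes: x right, y up, looking along -z (the intrinsics and any distortion apply to the point x, -y, -z); pixel columns grow to the right and rows downward; lengths in m; the calibration is good to about 2 mm. A picture is of the moment at which its call begins: read the wrist's pose just before it. calibration takes no time and is no camera call.
- sign_off(): hands the job in, once; it reports no verdict.
Trained networks look in the newest picture that a camera, given by its name, has taken for a name from the list of things; names that differ only in an ending like _2 or _b are one class to them, and where a whole thing is asked for, a point or a joint stands for the part that bears it (a point fixed in the world has none). Each returns a list of dicts, best first, with "conf" (0 to 1); they miss things now and then, are a little off and sometimes report something else, mostly with a low value. They report only what shows in the picture. A call takes as long as a camera call. They do not tell look-alikes from the thing itself.
- search_frame(camera, name): "uv" ([column, row] in pixels, amid what is visible of it).
- pinpoint(camera, name): "uv" ([column, row] in pixels: a listed point, or the origin of a listed thing).
The state is a dict: "time_s": time; "qpos": joint angles; "joint_velocities": joint speeds; "effort": joint torques, N m; "tool_pos": TCP position; "tool_rot": TCP orientation; "force": force on the tool from outside, world axes, zero at the start; "wrist_torque": the same for the moment, N m; "grip_width": finger opening in m.
Only numpy, scipy, OpenCV 4.12 (cv2) and the standard library are available. Lean on these libraries where they do the work, as an engineer would, in place of code of your own. Each camera call takes 0.05 s, during which the arm holds its last target. There are 200 camera calls.

## Working session

There is one attempt and no reset: what is moved stays moved. The work goes in short steps, Python scripts to look and compute and a tool call to move; the robot and the scene stay as the last step left them, time stands still between calls to the robot, and variables do not carry over. Pictures are saved under pics/ and viewed, about 12 in all and at most 16, crops included, and the job is handed in when it is done.

Besides the shell and the picture viewer there is one more tool, called after "Call:" as name(argument=value, ...) on one line, values as JSON. drive_tool: Moves the arm, as the interface text tells. Its arguments: {"type":"object","properties":{"moves":{"type":"string"},"grip_force":{"type":"number"}},"required":["moves"]}

```bash
ls; mkdir -p pics; python3 - <<'E'
from cell import *
import cv2
print(get_obs())
for n in ["top","scene"]:
    p,d=read_camera(n); cv2.imwrite(f"pics/{n}0.png",p[:,:,::-1]); c=calibration(n); print(n,c)
    import numpy as np; np.save(f"pics/{n}d.npy",d)
    for t in ["tee","corner","tube","tray_tee","tray_corner","tray_tube","grate","hammer","brush"]:
        if n=="top": print(t,[(r["uv"],round(r["conf"],2)) for r in pinpoint(n,t)][:3])
print(calibration("wrist"))
E
```

```text
pics
{'time_s': 0.0, 'qpos': array([-74.70851276,  18.438349  ,  -4.01874521,  83.17413696,
         1.29594003,  78.54019411,  -3.25901474]), 'joint_velocities': array([ 0.01639985,  0.00019211, -0.00805956, -0.06176124,  0.00412198,
        0.11428898, -0.04438558]), 'effort': array([-1.84209252e-04, -4.91290176e+01, -4.03961884e-01, -3.12520552e+01,
       -6.40130485e-02,  4.37717128e-02,  1.76431108e-04]), 'tool_pos': array([0.16245177, 0.62880975, 0.22147671]), 'tool_rot': array([-1.79892628e+02,  5.60082944e-03,  1.65522473e+02]), 'force': array([ 0.13647648, -0.2393014 ,  0.14587059]), 'wrist_torque': array([-0.00524834,  0.03102672,  0.01070355]), 'grip_width': 0.08678408175598067}
top {'intrinsics': array([[434.03827667,   0.        , 316.34334648],
       [  0.        , 434.03827667, 231.5852478 ],
       [  0.        ,   0.        ,   1.        ]]), 'k1': -0.03663290923612086, 'cam_to_world': array([[-0.02825284,  0.99124046, -0.12901213,  0.35237217],
       [-0.9994623 , -0.02586419,  0.02015323,  0.00322026],
       [ 0.0166399 ,  0.12951215,  0.99143821,  0.99857189],
[... 743 characters left out ...]
4359985, -0.42730925],
       [ 0.0029765 ,  0.57395645,  0.81888041,  0.82440691],
       [ 0.        ,  0.        ,  0.        ,  1.        ]])}
{'intrinsics': array([[356.09193953,   0.        , 318.58029649],
       [  0.        , 356.09193953, 241.30312868],
       [  0.        ,   0.        ,   1.        ]]), 'k1': -0.04261311436827682, 'T_tool_cam': array([[-2.85120521e-04,  9.60368028e-01,  2.78734944e-01,
         7.57591925e-02],
       [ 9.99999425e-01, -1.42326229e-05,  1.07194638e-03,
         8.66883512e-04],
       [ 1.03343016e-03,  2.78735089e-01, -9.60367472e-01,
        -1.62008469e-01],
       [ 0.00000000e+00,  0.00000000e+00,  0.00000000e+00,
         1.00000000e+00]])}
```

View pics/top0.png

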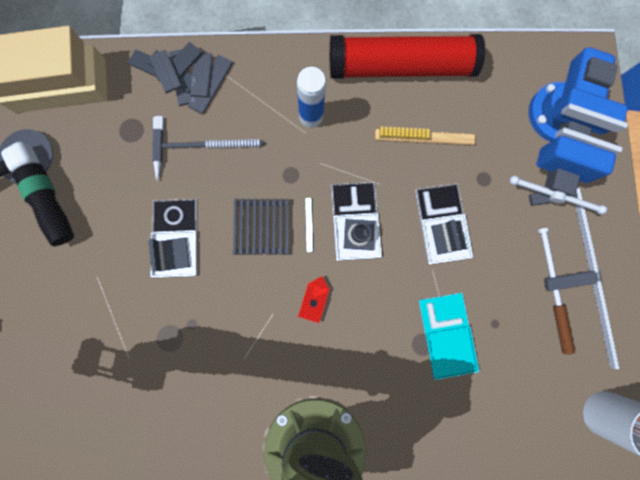

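View pics/scene0.png

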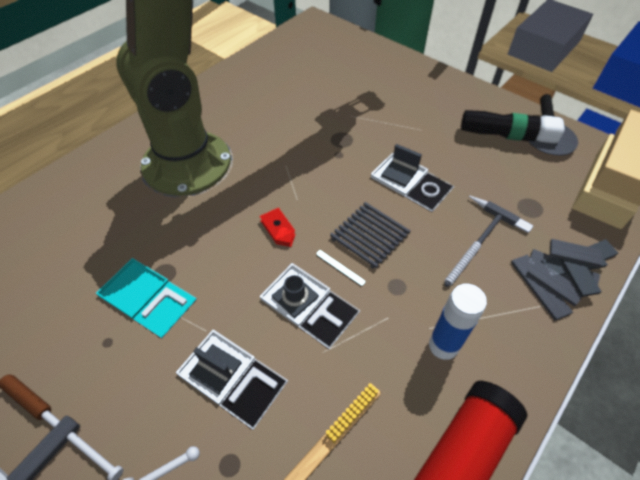

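Top view: tee in the L-tray at about (447,239), tube in the T-tray (359,237), corner in the ring tray (173,255), grate (262,227). The turquoise decoy is at (449,335). The hammer (205,144), brush (427,137) and red thing (315,300) are clear of the transfer paths if the tool stays high.

```bash
cat > h.py <<'E'
from cell import *
import cv2, numpy as np
from scipy.spatial.transform import Rotation as R
def pose(name):
    c=calibration(name)
    if name!="wrist": return c,c["cam_to_world"]
    o=get_obs(); T=np.eye(4); T[:3,3]=o["tool_pos"]; T[:3,:3]=R.from_euler("xyz",o["tool_rot"],degrees=True).as_matrix()
    return c,T@c["T_tool_cam"]
def rays(c,uv):
    K=c["intrinsics"]; uv=np.asarray(uv,float).reshape(-1,1,2)
    s=cv2.undistortPoints(uv,K,np.array([c["k1"],0,0,0.]),None,None)[:,0]
    return np.c_[s[:,0],-s[:,1],-np.ones(len(s))]
def p2w(c,T,uv,z):
    d=rays(c,uv)@T[:3,:3].T; o=T[:3,3]
    return (o+d*((z-o[2])/d[:,2])[:,None])[:,:2]
def cloud(c,T,depth):
    v,u=np.nonzero(depth>0)
    P=rays(c,np.c_[u,v])*depth[v,u][:,None]
    return np.c_[u,v],P@T[:3,:3].T+T[:3,3]
def rect(xy):
    (cx,cy),(w,h),a=cv2.minAreaRect(np.float32(xy)*1000)
    if w<h: w,h,a=h,w,a+90
    return "c=(%.4f,%.4f) %.0fx%.0f long-axis %.1f"%(cx/1e3,cy/1e3,w,h,(a+90)%180-90)
def togo(x,y,yaw,z):
    "shift in the tool axes, turn, from the measured pose; yaw modulo 180"
    o=get_obs(); r=R.from_euler("xyz",o["tool_rot"],degrees=True).as_matrix()
    y0=o["tool_rot"][2]; d=(yaw-y0+90)%180-90
    s=r.T@(np.array([x,y,z])-o["tool_pos"])
    print("shift",s.round(4),"turn about tool z %.1f"%(-d),"or %.1f"%(-d+180*np.sign(d)))
E
python3 - <<'E'
from h import *
p=cv2.imread("pics/top0.png"); d=np.load("pics/topd.npy"); c,T=pose("top")
uv,P=cloud(c,T,d)
hsv=cv2.cvtColor(p,cv2.COLOR_BGR2HSV); 
print("bench z",np.median(P[(abs(P[:,0]-.4)<.2)&(abs(P[:,1])<.3)][:,2]))
for n,(u,v,r) in {"tray_corner/tee":(447,239,32),"tray_tee/tube":(359,237,32),"tray_tube/corner":(173,255,32),"grate":(262,227,36)}.items():
    m=(abs(uv[:,0]-u)<r)&(abs(uv[:,1]-v)<r)
    q=P[m&(P[:,2]>.045)&(P[:,2]<.08)]; 
    print(n,"high pts",len(q),rect(q[:,:2]) if len(q)>5 else "", np.median(q[:,2]) if len(q) else "")
    if n=="grate":
        g=P[m&(P[:,2]>.010)&(P[:,2]<.03)]; print(" grate",rect(g[:,:2])); 
        k=(hsv[191:264,226:300,2]<75).astype(np.uint8); vv,uu=np.nonzero(k); print(" dark",rect(p2w(c,T,np.c_[uu+226,vv+191],.016)))
    else:
        sub=hsv[v-r:v+r,u-r:u+r]; k=((sub[...,2]>150)&(sub[...,1]<40)).astype(np.uint8)
        nl,lab,st,_=cv2.connectedComponentsWithStats(k); i=1+st[1:,4].argmax()
        vv,uu=np.nonzero(lab==i); print(" white",rect(p2w(c,T,np.c_[uu+u-r,vv+v-r],.012)))
E
```

```text
bench z 0.0003199913047015057
tray_corner/tee high pts 200 c=(0.4609,-0.3213) 70x11 long-axis 9.2 0.05658382349369234
 white c=(0.4711,-0.3140) 135x110 long-axis 6.4
tray_tee/tube high pts 124 c=(0.4723,-0.1148) 40x40 long-axis -26.1 0.057559440129020756
 white c=(0.4674,-0.1089) 108x107 long-axis -87.9
tray_tube/corner high pts 210 c=(0.4347,0.3424) 70x12 long-axis 7.2 0.0568485630017434
 white c=(0.4391,0.3117) 107x106 long-axis -89.4
grate high pts 0  
 grate c=(0.4973,0.1104) 130x126 long-axis -1.4
 dark c=(0.4962,0.1053) 122x122 long-axis 89.9
```

```bash
python3 - <<'E'
from h import *
togo(.46,.26,95,.25); togo(.46,-.02,90,.22)
E
```

```text
shift [-0.3803 -0.2832 -0.0274] turn about tool z 70.5 or -109.5
shift [-0.4504 -0.5543  0.0026] turn about tool z 75.5 or -104.5
```

Call:
drive_tool(moves="-0.03 -0.02 0 5 1; -0.07 -0.05 0 12 1; -0.11 -0.08 0 20 1; -0.15 -0.11 -0.01 28 1; -0.19 -0.14 -0.02 36 1; -0.23 -0.17 -0.02 44 1; -0.27 -0.20 -0.02 52 1; -0.31 -0.23 -0.02 60 1")

```text
time_s: 1.35
tool_pos: [0.4051, 0.329, 0.2431]
tool_rot: [179.9, -0.1, 105.2]
force: [0.6, 0.7, -0.1]
grip_width: 0.0867
```

```bash
python3 - <<'E'
from h import *
o=get_obs(); print(o["time_s"],o["tool_pos"],o["tool_rot"])
togo(.45,.22,92,.23); togo(.46,-.02,90,.23)
E
```

```text
1.35 [0.40505559 0.32898436 0.24311805] [ 1.79939628e+02 -5.27546079e-02  1.05198321e+02]
shift [-0.117   0.0148  0.013 ] turn about tool z 13.2 or -166.8
shift [-0.3512 -0.0385  0.0128] turn about tool z 15.2 or -164.8
```

```bash
cat > look.py <<'E'
from h import *
import sys
def look(tag):
    c,T=pose("wrist"); p,d=read_camera("wrist"); bgr=p[:,:,::-1].copy(); cv2.imwrite(f"pics/{tag}.png",bgr)
    np.savez(f"pics/{tag}.npz",d=d,T=T); uv,P=cloud(c,T,d); return c,T,bgr,uv,P
def hi(P,x,y,r=.05,z=(.045,.08)):
    m=(abs(P[:,0]-x)<r)&(abs(P[:,1]-y)<r)&(P[:,2]>z[0])&(P[:,2]<z[1]); q=P[m]
    return (len(q),rect(q[:,:2]),"z %.4f"%np.median(q[:,2])) if len(q)>10 else len(q)
def white(c,T,bgr,x,y,P,uv,r=.085):
    "outer rim of the tray: white pixels, near its height, around x,y"
    hsv=cv2.cvtColor(bgr,cv2.COLOR_BGR2HSV); k=np.uint8((hsv[...,2]>150)&(hsv[...,1]<50))
    v,u=np.nonzero(k); w=p2w(c,T,np.c_[u,v],.012); m=np.hypot(w[:,0]-x,w[:,1]-y)<r
    k2=np.zeros_like(k); k2[v[m],u[m]]=1
    n,l,st,_=cv2.connectedComponentsWithStats(k2); i=1+st[1:,4].argmax(); v,u=np.nonzero(l==i)
    return rect(p2w(c,T,np.c_[u,v],.012))
E
python3 - <<'E'
from look import *
c,T,b,uv,P=look("w1")
print("bench",np.median(P[:,2]))
print("corner",hi(P,.435,.342)); print("tray",white(c,T,b,.44,.312,P,uv)); print("grate",hi(P,.497,.108,.09,(.011,.03)))
E
```

```text
bench 0.0007632964692116662
corner (829, 'c=(0.4364,0.3432) 70x11 long-axis 7.4', 'z 0.0577')
tray c=(0.4495,0.3100) 123x111 long-axis 0.8
grate (2157, 'c=(0.4907,0.1348) 164x68 long-axis 25.9', 'z 0.0156')
```

View pics/w1.png

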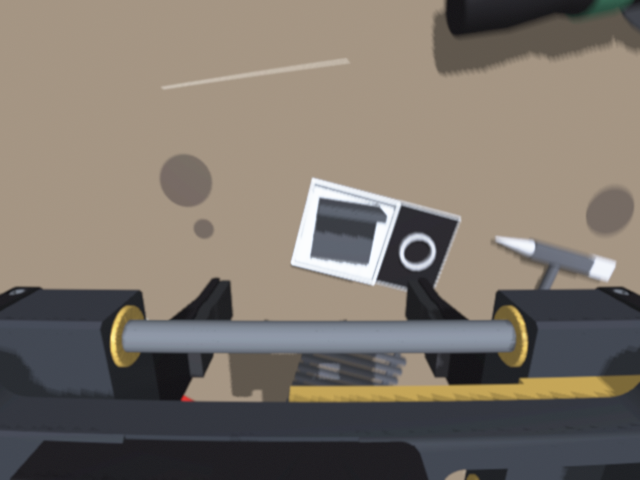

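The picture shows the corner piece in the ring tray, with rim corners about (315,180), (400,203), (373,284) and (292,264). The hammer is to the right, and the gripper itself hides the lower half.

```bash
python3 - <<'E'
from h import *
c=calibration("wrist"); T=np.load("pics/w1.npz")["T"]
w=p2w(c,T,[(315,179),(400,203),(373,285),(291,264)],.012); print(w.round(4),w.mean(0),rect(w))
c,T=pose("top")
for q in ([(332,216),(378,213),(382,257),(335,261)],[(423,221),(463,215),(471,257),(429,264)],[(151,233),(196,230),(197,275),(151,277)]):
    w=p2w(c,T,q,.012); print(w.mean(0).round(4),rect(w))
togo(.48,-.15,97,.20)
E
```

```text
[[0.3935 0.3607]
 [0.492  0.36  ]
 [0.4928 0.2577]
 [0.3919 0.258 ]] [0.44256186 0.30911385] c=(0.4425,0.3092) 103x101 long-axis 89.9
[ 0.4667 -0.1092] c=(0.4663,-0.1091) 108x104 long-axis -87.7
[ 0.4554 -0.3167] c=(0.4550,-0.3157) 100x99 long-axis 6.7
[0.4387 0.3089] c=(0.4388,0.3091) 104x103 long-axis -88.4
shift [-0.472  -0.0491  0.0454] turn about tool z 7.2 or -172.8
```

```bash
python3 - <<'E'
from h import *
togo(.47,-.125,91,.21)
E
```

```text
shift [-0.4454 -0.0527  0.0353] turn about tool z 13.2 or -166.8
```

Call:
drive_tool(moves="-0.03 0 0 2 1; -0.075 -0.01 0 4 1; -0.125 -0.015 0.01 6 1; -0.175 -0.02 0.01 8 1; -0.225 -0.025 0.02 10 1; -0.275 -0.03 0.02 11 1; -0.325 -0.035 0.03 12 1; -0.37 -0.045 0.035 13 1")

```text
time_s: 2.2
tool_pos: [0.4593, -0.039, 0.2074]
tool_rot: [180.0, -0.0, 92.6]
force: [1.2, 0.2, 0.9]
grip_width: 0.087
```

Call:
drive_tool(moves="-0.035 0.01 0 0 1; -0.06 0.01 0 0 1; -0.075 0.01 0 0 1; -0.075 0.01 0 0 1; -0.075 0.01 0 0 1; -0.075 0.01 0 0 1; -0.075 0.01 0 0 1; -0.075 0.01 0 0 1")

```text
time_s: 3.0
tool_pos: [0.473, -0.1111, 0.2076]
tool_rot: [180.0, -0.0, 92.6]
force: [-0.8, -0.4, 0.4]
grip_width: 0.087
```

```bash
python3 - <<'E'
from look import *
c,T,b,uv,P=look("w2")
print("bench",np.median(P[:,2]))
print("tube",hi(P,.472,-.115)); print("base",hi(P,.472,-.115,.055,(.0105,.0175)))
E
```

```text
bench 0.0010884182087500804
tube (787, 'c=(0.4742,-0.1146) 41x40 long-axis -86.2', 'z 0.0573')
base (3962, 'c=(0.4698,-0.1102) 102x102 long-axis 2.1', 'z 0.0127')
```

View pics/w2.png

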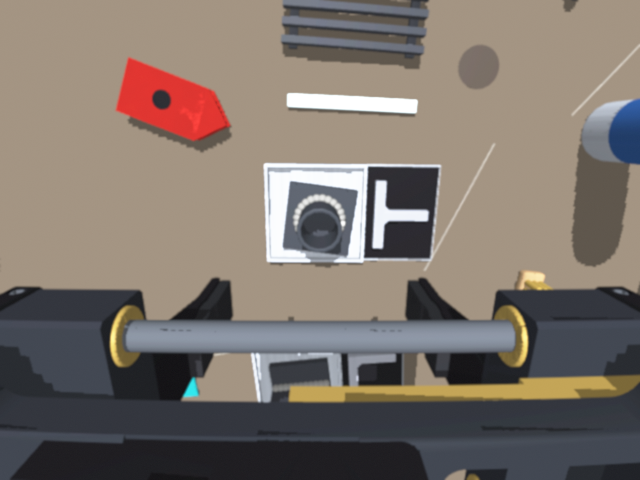

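The tube stands at (320,225) in the T tray, with its base turned a few degrees clockwise in the picture. The T marker is confirmed at right. The grate is at the top, and the tee's tray is partly hidden at the bottom.

```bash
python3 - <<'E'
from look import *
c=calibration("wrist"); z=np.load("pics/w2.npz"); T=z["T"]
w=p2w(c,T,[(290,182),(357,190),(350,255),(284,250)],.013); print(w.round(4),rect(w),w.mean(0))
uv,P=cloud(c,T,z["d"])
for g in [(.497,.108,.09)]: print("grate",hi(P,*g,(.011,.03)))
togo(.4742,-.1146,86,.022)
E
```

```text
[[ 0.4437 -0.0776]
 [ 0.511  -0.0825]
 [ 0.5088 -0.1513]
 [ 0.4391 -0.1489]] c=(0.4762,-0.1155) 71x70 long-axis 86.3 [ 0.47564282 -0.11507568]
grate (3702, 'c=(0.4978,0.0686) 130x45 long-axis -0.6', 'z 0.0156')
shift [-0.0034  0.0011  0.1856] turn about tool z 6.6 or -173.4
```

Call:
drive_tool(moves="0 0 0.03 2 1; -0.003 0.001 0.07 4 1; -0.003 0.001 0.115 6.5 1; -0.003 0.001 0.15 6.5 1; -0.003 0.001 0.17 6.5 1; -0.003 0.001 0.18 6.5 1; -0.003 0.001 0.185 6.5 1; -0.003 0.001 0.185 6.5 1", grip_force=40)

```text
time_s: 3.85
tool_pos: [0.4744, -0.1149, 0.0229]
tool_rot: [180.0, 0.0, 86.0]
force: [0.2, -0.4, 0.3]
grip_width: 0.0869
```

Call:
drive_tool(moves="0 0 0 0 -1; 0 0 0 0 -1; 0 0 0 0 -1; 0 0 0 0 -1; 0 0 0 0 -1; 0 0 0 0 -1; 0 0 0 0 -1; 0 0 0 0 -1")

```text
time_s: 4.65
tool_pos: [0.4739, -0.1149, 0.0226]
tool_rot: [-180.0, -0.0, 86.0]
force: [-0.9, 0.1, 0.8]
grip_width: 0.0405
```

Call:
drive_tool(moves="0 0 -0.02 0 -1; 0 0 -0.06 0 -1; 0.03 0 -0.09 0 -1; 0.075 0.002 -0.09 -1 -1; 0.125 0.004 -0.09 -2 -1; 0.17 0.006 -0.09 -3 -1; 0.205 0.008 -0.08 -4 -1; 0.227 0.008 -0.06 -4 -1")

```text
time_s: 5.45
tool_pos: [0.4982, 0.1152, 0.0826]
tool_rot: [179.9, -0.1, 90.3]
force: [0.2, -0.0, -4.7]
grip_width: 0.0405
```

Call:
drive_tool(moves="0 0 0.015 0 -1; 0 0 0.03 0 -1; 0 0 0.038 0 -1; 0 0 0.043 0 -1; 0 0 0.046 0 -1; 0 0 0.046 0 -1; 0 0 0.046 0 -1; 0 0 0.046 0 -1")

```text
time_s: 6.25
tool_pos: [0.4983, 0.1111, 0.0372]
tool_rot: [179.9, -0.0, 90.0]
force: [-0.4, -0.3, -4.4]
grip_width: 0.0406
```

Call:
drive_tool(moves="0 0 0.001 0 -1; 0 0 0.002 0 -1; 0 0 0.002 0 -1; 0 0 0.002 0 -1; 0 0 0.002 0 0.4; 0 0 0.002 0 1; 0 0 0.002 0 1; 0 0 0.002 0 1")

```text
time_s: 7.05
tool_pos: [0.498, 0.111, 0.0346]
tool_rot: [180.0, -0.0, 90.0]
force: [-0.1, -0.5, -0.8]
grip_width: 0.0648
```

Call:
drive_tool(moves="0 0 0.002 0 1; 0 0 0.002 0 1; 0 0 -0.01 0 1; 0 0 -0.04 0 1; 0 0 -0.08 0 1; -0.02 0 -0.12 8 1; -0.06 0 -0.15 16 1; -0.11 0 -0.17 24 1")

```text
time_s: 7.85
tool_pos: [0.4991, 0.0045, 0.2069]
tool_rot: [179.8, -0.2, 65.9]
force: [0.9, -0.7, 0.6]
grip_width: 0.0871
```

```bash
python3 - <<'E'
from h import *
o=get_obs(); print(o["time_s"],o["tool_pos"],o["tool_rot"])
togo(.475,-.30,9,.2)
E
```

```text
7.85 [0.49912718 0.00453904 0.20688111] [179.79315692  -0.21155418  65.86732366]
shift [-0.2878  0.1025  0.0062] turn about tool z 56.9 or -123.1
```

Call:
drive_tool(moves="-0.04 0.01 0 8 1; -0.08 0.025 0 16 1; -0.125 0.04 0 24 1; -0.17 0.055 0 32 1; -0.215 0.07 0 40 1; -0.26 0.08 0 48 1; -0.29 0.09 0 56 1; -0.313 0.098 0 57 1")

```text
time_s: 8.65
tool_pos: [0.4591, -0.3242, 0.2043]
tool_rot: [179.9, -0.1, 8.6]
force: [-0.0, 1.2, -0.1]
grip_width: 0.087
```

Call:
drive_tool(moves="0 0 0 0 1; 0 0 0 0 1; 0 0 0 0 1; 0 0 0 0 1; 0 0 0 0 1; 0 0 0 0 1; 0 0 0 0 1; 0 0 0 0 1")

```text
time_s: 9.45
tool_pos: [0.4602, -0.3212, 0.2032]
tool_rot: [-180.0, -0.0, 9.0]
force: [-0.6, 0.0, 0.1]
grip_width: 0.0871
```

```bash
python3 - <<'E'
from look import *
c,T,b,uv,P=look("w3")
print("bench",np.median(P[:,2]))
print("tee",hi(P,.461,-.321)); print("tray",hi(P,.458,-.318,.058,(.0105,.0175)))
m=(abs(P[:,0]-.458)<.07)&(abs(P[:,1]+.318)<.07); print(np.histogram(P[m][:,2],bins=np.arange(-.004,.066,.004)))
togo(.461,-.321,9,.022)
E
```

```text
bench 0.0027356249271264788
tee (861, 'c=(0.4626,-0.3224) 71x10 long-axis 9.3', 'z 0.0579')
tray (4605, 'c=(0.4638,-0.3179) 112x102 long-axis 6.6', 'z 0.0128')
(array([2879, 6884,  857, 1795, 3494,  622,   17,    6,    6,    4,    5,
          6,   10,    0,   14,  834,    3]), array([-0.004,  0.   ,  0.004,  0.008,  0.012,  0.016,  0.02 ,  0.024,
        0.028,  0.032,  0.036,  0.04 ,  0.044,  0.048,  0.052,  0.056,
        0.06 ,  0.064]))
shift [ 9.000e-04 -1.000e-04  1.812e-01] turn about tool z 0.0 or -180.0
```

View pics/w3.png

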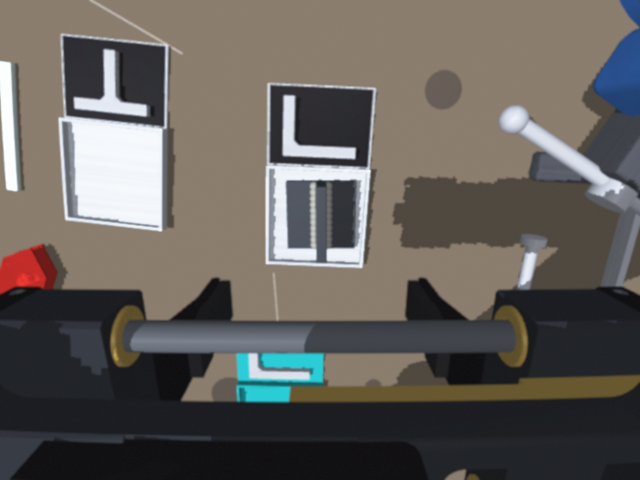

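The tee stands in the L tray at (320,222), with rim corners (267,166), (371,170), (362,267) and (266,265). The T tray at (115,172) is empty. The turquoise decoy is at the bottom.

Call:
drive_tool(moves="0 0 0.03 0 1; 0.002 0.001 0.075 0 1; 0.002 0.0015 0.12 0 1; 0.002 0.0015 0.15 0 1; 0.002 0.0015 0.17 0 1; 0.002 0.0015 0.178 0 1; 0.002 0.0015 0.182 0 1; 0.002 0.0015 0.182 0 1")

```text
time_s: 10.3
tool_pos: [0.4627, -0.3228, 0.0216]
tool_rot: [180.0, -0.0, 9.0]
force: [-0.5, 0.9, -0.3]
grip_width: 0.0872
```

Call:
drive_tool(moves="0 0 0 0 -1; 0 0 0 0 -1; 0 0 0 0 -1; 0 0 0 0 -1; 0 0 0 0 -1; 0 0 0 0 -1; 0 0 0 0 -1; 0 0 0 0 -1")

```text
time_s: 11.1
tool_pos: [0.4623, -0.3225, 0.0211]
tool_rot: [-180.0, -0.0, 9.0]
force: [0.3, 0.4, -0.2]
grip_width: 0.0307
```

```bash
python3 - <<'E'
from h import *
c=calibration("wrist"); T=np.load("pics/w3.npz")["T"]
w=p2w(c,T,[(267,166),(371,170),(362,267),(266,265)],.012); print("tray_corner",w.mean(0),rect(w))
w=p2w(c,T,[(61,118),(171,125),(164,230),(66,219)],.012); print("tray_tee",w.mean(0),rect(w))
togo(.4698,-.1102,2.1,.1)
E
```

```text
tray_corner [ 0.45832676 -0.31903755] c=(0.4579,-0.3192) 104x102 long-axis 6.2
tray_tee [ 0.47154585 -0.1140125 ] c=(0.4727,-0.1151) 110x105 long-axis -87.6
shift [ 0.0407 -0.2085 -0.0789] turn about tool z 6.9 or -173.1
```

Call:
drive_tool(moves="0 0 0 0 -1; 0 0 0 0 -1; 0 0 0 0 -1; 0 0 0 0 -1; 0 0 0 0 -1; 0 0 0 0 -1; 0 0 -0.01 0 -1; 0 0 -0.03 0 -1")

```text
time_s: 11.9
tool_pos: [0.4602, -0.3207, 0.0496]
tool_rot: [-179.8, 0.3, 9.0]
force: [-0.4, 0.3, -5.8]
grip_width: 0.0098
```

Call:
drive_tool(moves="0 0 -0.03 0 -1; 0.005 -0.03 -0.05 1 -1; 0.014 -0.07 -0.05 3 -1; 0.022 -0.115 -0.05 5 -1; 0.03 -0.16 -0.05 7 -1; 0.037 -0.19 -0.05 7 -1; 0.041 -0.208 -0.04 7 -1; 0.041 -0.208 -0.02 7 -1")

```text
time_s: 12.7
tool_pos: [0.4712, -0.1059, 0.0716]
tool_rot: [-179.8, -0.1, 2.4]
force: [0.5, 1.2, -5.0]
grip_width: 0.0096
```

Call:
drive_tool(moves="0 0 0.015 0 -1; 0 0 0.03 0 -1; 0 0 0.04 0 -1; 0 0 0.045 0 -1; 0 0 0.048 0 -1; 0 0 0.05 0 -1; 0 0 0.05 0 -1; 0 0 0.05 0 -1")

```text
time_s: 13.5
tool_pos: [0.4706, -0.1107, 0.0216]
tool_rot: [-180.0, -0.0, 2.0]
force: [-0.2, -0.8, -5.2]
grip_width: 0.0102
```

Call:
drive_tool(moves="0 0 0.001 0 -1; 0 0 0.0018 0 -1; 0 0 0.0018 0 -1; 0 0 0.0018 0 -1; 0 0 0.0018 0 -0.6; 0 0 0.0018 0 -0.2; 0 0 0.0018 0 0.4; 0 0 0.0018 0 1")

```text
time_s: 14.3
tool_pos: [0.4705, -0.1106, 0.0195]
tool_rot: [180.0, -0.0, 2.0]
force: [-1.3, 0.4, -0.1]
grip_width: 0.0334
```

Call:
drive_tool(moves="0 0 0.0018 0 1; 0 0 0.0018 0 1; 0 0 -0.01 0 1; 0 0 -0.04 0 1; 0 0 -0.08 0 1; 0 0 -0.12 0 1; 0 -0.03 -0.15 0 1; 0 -0.07 -0.18 0 1")

```text
time_s: 15.1
tool_pos: [0.468, -0.0426, 0.2019]
tool_rot: [-179.9, -0.2, 1.7]
force: [0.9, 1.7, -0.7]
grip_width: 0.0863
```

```bash
python3 - <<'E'
from h import *
o=get_obs(); print(o["time_s"],o["tool_pos"],o["tool_rot"],o["qpos"])
togo(.4364,.343,7.4,.2)
E
```

```text
15.1 [ 0.46799364 -0.04255745  0.20189276] [-1.79947550e+02 -1.55963307e-01  1.65102419e+00] [-53.54713159  -7.92428463  52.22894205 110.93269049   6.45860628
  73.88113577 -91.71670615]
shift [-0.0205 -0.3863  0.0022] turn about tool z -5.7 or 174.3
```

Call:
drive_tool(moves="0 -0.02 0 -8 1; 0 -0.05 0 -16 1; -0.002 -0.08 0 -24 1; -0.004 -0.11 0 -32.5 1; -0.006 -0.14 0 -41 1; -0.008 -0.165 0 -50 1; -0.01 -0.185 0 -59 1; -0.01 -0.2 0 -68 1")

```text
time_s: 15.9
tool_pos: [0.4505, 0.16, 0.2001]
tool_rot: [180.0, -0.0, 69.2]
force: [0.1, -0.9, -0.2]
grip_width: 0.087
```

Call:
drive_tool(moves="0.02 -0.009 0 -8 1; 0.045 -0.02 0 -17 1; 0.07 -0.032 0 -26 1; 0.095 -0.044 0 -34 1; 0.12 -0.055 0 -43 1; 0.14 -0.064 0 -51 1; 0.158 -0.072 0 -60 1; 0.168 -0.077 0 -68 1")

```text
time_s: 16.7
tool_pos: [0.4394, 0.3451, 0.2001]
tool_rot: [180.0, 0.0, 137.2]
force: [0.8, 0.0, -0.0]
grip_width: 0.0872
```

Call:
drive_tool(moves="0 0 0 -8 1; 0 0 0 -16 1; 0 0 0 -24 1; 0 0 0 -32 1; 0 0 0 -41 1; 0 0 0 -49 1; 0 0 0 -49 1; 0 0 0 -49 1")

```text
time_s: 17.5
tool_pos: [0.4399, 0.3432, 0.2]
tool_rot: [180.0, 0.0, -174.4]
force: [0.2, -1.1, 0.2]
grip_width: 0.0868
```

```bash
python3 - <<'E'
from look import *
o=get_obs(); print(o["tool_pos"],o["tool_rot"],o["qpos"])
c,T,b,uv,P=look("w4")
print("corner",hi(P,.436,.343)); print("tray",hi(P,.4405,.31,.058,(.0105,.0175)))
p,d=read_camera("top"); cv2.imwrite("pics/top1.png",p[170:310,120:500,::-1].repeat(2,0).repeat(2,1))
ct,Tt=pose("top"); u,Q=cloud(ct,Tt,d); print("top tee",hi(Q,.47,-.11)); print("top tube",hi(Q,.498,.111)); print("top tray_corner",hi(Q,.458,-.318,.06,(.008,.016)))
togo(.4364,.343,187.4,.022)
E
```

```text
[0.43989888 0.3431701  0.19998681] [ 1.79982511e+02  3.89349336e-02 -1.74428278e+02] [-70.96959465   8.3605527   33.45503082  99.42117401  -4.78682774
  73.60032221  59.12719688]
corner (900, 'c=(0.4365,0.3433) 70x10 long-axis 7.1', 'z 0.0577')
tray (5012, 'c=(0.4409,0.3110) 102x102 long-axis 0.6', 'z 0.0127')
top tee (164, 'c=(0.4690,-0.1106) 69x10 long-axis 2.1', 'z 0.0573')
top tube (168, 'c=(0.4970,0.1109) 41x40 long-axis 58.5', 'z 0.0692')
top tray_corner (263, 'c=(0.4639,-0.3179) 115x102 long-axis 6.7', 'z 0.0110')
shift [0.0035 0.     0.1777] turn about tool z -1.8 or 178.2
```

View pics/top1.png

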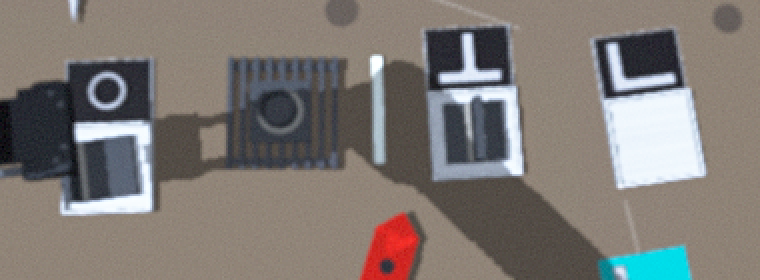

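The tee stands centred in the T tray, the tube is on the grate, and the corner tray is empty. I'm descending on the corner piece now.

Call:
drive_tool(moves="0.001 0 0.03 -2 1; 0.003 0 0.075 -2 1; 0.0035 0 0.12 -2 1; 0.0035 0 0.15 -2 1; 0.0035 0 0.168 -2 1; 0.0035 0 0.175 -2 1; 0.0035 0 0.178 -2 1; 0.0035 0 0.178 -2 1", grip_force=55)

```text
time_s: 18.4
tool_pos: [0.4367, 0.3434, 0.0221]
tool_rot: [180.0, 0.1, -172.2]
force: [0.7, -0.3, 0.5]
grip_width: 0.087
```

Call:
drive_tool(moves="0 0 0 0 -1; 0 0 0 0 -1; 0 0 0 0 -1; 0 0 0 0 -1; 0 0 0 0 -1; 0 0 0 0 -1; 0 0 0 0 -1; 0 0 0 0 -1")

```text
time_s: 19.2
tool_pos: [0.4362, 0.343, 0.0213]
tool_rot: [-180.0, -0.0, -172.2]
force: [0.2, 0.4, -0.1]
grip_width: 0.0313
```

Call:
drive_tool(moves="0 0 0 0 -1; 0 0 0 0 -1; 0 0 0 0 -1; 0 0 0 0 -1; 0 0 0 0 -1; 0 0 -0.005 0 -1; 0 0 -0.015 0 -1; 0 0 -0.03 0 -1")

```text
time_s: 20.0
tool_pos: [0.4351, 0.3419, 0.0509]
tool_rot: [-179.9, -0.1, -172.2]
force: [-0.2, 0.3, -6.7]
grip_width: 0.0095
```

```bash
python3 - <<'E'
from h import *
o=get_obs(); print(o["tool_pos"],o["tool_rot"],o["wrist_torque"],o["grip_width"])
E
```

```text
[0.43509807 0.34191231 0.05089188] [-1.79872823e+02 -1.42306481e-01 -1.72212530e+02] [ 0.17036565  0.06062138 -0.04589776] 0.00948491369413838
```

Call:
drive_tool(moves="0 -0.003 -0.02 0 -1; 0 -0.015 -0.05 0 -1; 0.001 -0.045 -0.08 4 -1; 0.002 -0.085 -0.08 9 -1; 0.003 -0.125 -0.08 14 -1; 0.004 -0.17 -0.08 19 -1; 0.005 -0.215 -0.08 25 -1; 0.006 -0.26 -0.08 30 -1")

```text
time_s: 20.8
tool_pos: [0.4655, 0.0826, 0.1323]
tool_rot: [179.9, 0.0, 157.5]
force: [1.5, 0.3, -6.5]
grip_width: 0.0096
```

Call:
drive_tool(moves="-0.02 -0.04 0 7 -1; -0.04 -0.08 0 14 -1; -0.06 -0.12 0 21 -1; -0.08 -0.16 0 28 -1; -0.1 -0.2 0 35 -1; -0.115 -0.23 0 42 -1; -0.127 -0.255 0 49 -1; -0.134 -0.27 0 55 -1")

```text
time_s: 21.6
tool_pos: [0.4871, -0.2192, 0.1325]
tool_rot: [179.9, 0.1, 102.3]
force: [-0.4, -0.3, -7.7]
grip_width: 0.0095
```

```bash
python3 - <<'E'
from h import *
o=get_obs(); print(o["time_s"],o["tool_pos"],o["tool_rot"],o["qpos"],o["wrist_torque"],o["grip_width"])
togo(.4883,-.3154,96.5,.022)
E
```

```text
21.6 [ 0.487131   -0.21917373  0.13252312] [1.79931799e+02 6.08484671e-02 1.02339256e+02] [-35.60601949  14.0486993   64.64491896 107.98518178 -13.84512196
  66.43027458  46.30623615] [-0.04973694 -0.08248467  0.00819925] 0.009541795109102838
shift [-0.0941 -0.0196  0.1106] turn about tool z 5.8 or -174.2
```

Call:
drive_tool(moves="-0.01 -0.003 0 1 -1; -0.02 -0.005 0 2 -1; -0.035 -0.008 0 3 -1; -0.05 -0.01 0 4 -1; -0.06 -0.013 0 5 -1; -0.06 -0.013 0 6 -1; -0.06 -0.013 0 6 -1; -0.06 -0.013 0 6 -1")

```text
time_s: 22.4
tool_pos: [0.4885, -0.2761, 0.1312]
tool_rot: [180.0, -0.1, 96.9]
force: [-0.1, -0.6, -7.2]
grip_width: 0.0094
```

```bash
python3 - <<'E'
from look import *
o=get_obs(); print(o["time_s"],o["tool_pos"],o["tool_rot"],o["qpos"],o["wrist_torque"],o["grip_width"])
togo(.4883,-.3154,96.5,.022)
E
```

```text
22.4 [ 0.48848211 -0.27605766  0.13118194] [ 1.79994282e+02 -8.06818266e-02  9.69040348e+01] [-26.71079194  19.70064619  63.83645575 104.30439685 -19.12429756
  67.93218992  50.07563086] [-0.05190726 -0.14994414  0.02170036] 0.00940729995603743
shift [-0.0392 -0.0049  0.1091] turn about tool z 0.4 or -179.6
```

Call:
drive_tool(moves="-0.015 -0.002 0 0 -1; -0.03 -0.004 0.01 0 -1; -0.039 -0.005 0.03 0.5 -1; -0.039 -0.005 0.055 0.5 -1; -0.039 -0.005 0.075 0.5 -1; -0.039 -0.005 0.09 0.5 -1; -0.039 -0.005 0.098 0.5 -1; -0.039 -0.005 0.1 0.5 -1")

```text
time_s: 23.2
tool_pos: [0.4879, -0.316, 0.0307]
tool_rot: [-180.0, -0.0, 96.4]
force: [-0.2, 0.8, -6.8]
grip_width: 0.0097
```

```bash
python3 - <<'E'
from look import *
o=get_obs(); print(o["time_s"],o["tool_pos"],o["tool_rot"],o["force"])
togo(.4883,-.3154,96.5,.021)
p,d=read_camera("top"); ct,Tt=pose("top"); cv2.imwrite("pics/top2.png",p[170:310,320:500,::-1].repeat(4,0).repeat(4,1))
p,d=read_camera("scene"); cv2.imwrite("pics/sc2.png",p[270:450,120:420,::-1].repeat(2,0).repeat(2,1))
E
```

```text
23.2 [ 0.48786836 -0.31599013  0.0307168 ] [-1.79952743e+02 -4.29460694e-02  9.63563660e+01] [-0.23299488  0.83031396 -6.84854465]
shift [0.0005 0.0005 0.0097] turn about tool z -0.1 or 179.9
```

View pics/sc2.png

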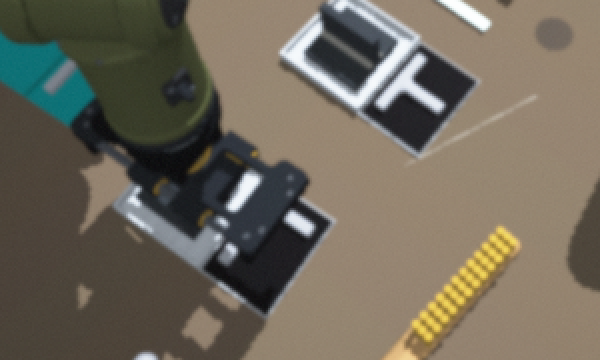

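The scene view shows the gripper over the L tray, with the piece inside the pocket. I'm lowering the last centimetre.

Call:
drive_tool(moves="0 0 0.004 0 -1; 0 0 0.007 0 -1; 0 0 0.009 0 -1; 0 0 0.01 0 -1; 0 0 0.011 0 -1; 0 0 0.011 0 -1; 0 0 0.011 0 -1; 0 0 0.011 0 -1")

```text
time_s: 24.1
tool_pos: [0.488, -0.3166, 0.0214]
tool_rot: [180.0, -0.1, 96.3]
force: [-4.2, 3.3, 6.6]
grip_width: 0.0093
```

Call:
drive_tool(moves="0 0 0.01 0 -0.8; 0 0 0.01 0 -0.6; 0 0 0.01 0 -0.3; 0 0 0.01 0 0.2; 0 0 0.01 0 1; 0 0 0.01 0 1; 0 0 0.01 0 1; 0 0 0.01 0 1")

```text
time_s: 24.9
tool_pos: [0.4936, -0.3188, 0.0138]
tool_rot: [179.4, 0.3, 96.4]
force: [5.1, 0.7, 8.2]
grip_width: 0.0573
```

Call:
drive_tool(moves="0 0 0.005 0 1; 0 0 -0.01 0 1; 0 0 -0.04 0 1; 0 0 -0.08 0 1; 0 0 -0.12 0 1; 0.02 0 -0.15 0 1; 0.06 0 -0.17 2 1; 0.105 0 -0.18 3 1")

```text
time_s: 25.7
tool_pos: [0.4776, -0.2144, 0.1927]
tool_rot: [179.7, 0.2, 93.0]
force: [-0.5, 1.6, 1.2]
grip_width: 0.0868
```

```bash
python3 - <<'E'
from look import *
o=get_obs(); print(o["time_s"],o["tool_pos"],o["tool_rot"],o["grip_width"])
p,d=read_camera("top"); ct,Tt=pose("top"); u,Q=cloud(ct,Tt,d); print("top corner",hi(Q,.4885,-.316)); print("tube",hi(Q,.498,.111)); print("tray_tube",hi(Q,.441,.311,.06,(.008,.016)))
togo(.4975,.111,90,.21)
E
```

```text
25.7 [ 0.47756002 -0.21441621  0.19270638] [179.74619691   0.19163545  92.95176422] 0.08676401252083832
top corner 0
tube (169, 'c=(0.4967,0.1107) 41x40 long-axis 61.9', 'z 0.0692')
tray_tube (291, 'c=(0.4413,0.3109) 106x102 long-axis 0.8', 'z 0.0116')
shift [ 0.3113  0.0382 -0.0143] turn about tool z 3.7 or -176.3
```

Call:
drive_tool(moves="0.04 0.005 0 1 1; 0.085 0.01 0 2 1; 0.13 0.015 0 3 1; 0.175 0.02 0 3.5 1; 0.22 0.027 0 3.5 1; 0.26 0.032 0 3.5 1; 0.295 0.036 0 3.5 1; 0.311 0.038 0 3.5 1")

```text
time_s: 26.55
tool_pos: [0.4969, 0.1039, 0.1907]
tool_rot: [179.9, -0.1, 90.0]
force: [0.4, -0.3, 0.5]
grip_width: 0.0873
```

Call:
drive_tool(moves="0 0 0 0 1; 0 0 0.02 0 1; 0 0 0.05 0 1; 0 0 0.07 0 1; 0 0 0.07 0 1; 0 0 0.07 0 1; 0 0 0.07 0 1; 0 0 0.07 0 1")

```text
time_s: 27.35
tool_pos: [0.4974, 0.1001, 0.1217]
tool_rot: [179.9, -0.1, 89.8]
force: [1.2, -0.3, 0.8]
grip_width: 0.087
```

```bash
python3 - <<'E'
from look import *
o=get_obs(); print(o["time_s"],o["tool_pos"],o["tool_rot"],o["qpos"])
p,d=read_camera("top"); ct,Tt=pose("top"); u,Q=cloud(ct,Tt,d); print("top corner",hi(Q,.4885,-.316,.07)); print("base",hi(Q,.458,-.3188,.06,(.008,.018)))
cv2.imwrite("pics/top3.png",p[180:280,320:500,::-1].repeat(4,0).repeat(4,1))
c,T,b,uv,P=look("w5"); print("tube",hi(P,.498,.111,.05,(.055,.09)))
togo(.4975,.111,90,.0355)
E
```

```text
27.35 [0.49743772 0.1001329  0.12170657] [ 1.79873616e+02 -7.69314066e-02  8.97675002e+01] [-62.69934223   6.60862029  51.66747674 111.98285653  -5.82638411
  63.88485803  -8.89131899]
top corner (157, 'c=(0.4869,-0.3150) 68x10 long-axis -83.8', 'z 0.0573')
base (1023, 'c=(0.4640,-0.3173) 116x102 long-axis 6.6', 'z 0.0124')
tube (1834, 'c=(0.4989,0.1115) 41x41 long-axis -36.0', 'z 0.0701')
shift [0.0105 0.0003 0.0858] turn about tool z -0.2 or 179.8
```

View pics/top3.png

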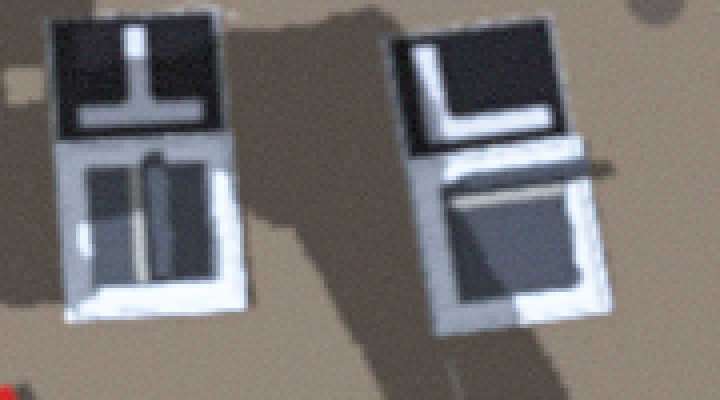

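The corner piece stands square in the L tray, upright on the ledge side, and the tee is fine beside it. I'm picking the tube off the grate.

Call:
drive_tool(moves="0.005 0 0.015 0 1; 0.0105 0.001 0.035 0 1; 0.0105 0.001 0.055 0 1; 0.0105 0.001 0.07 0 1; 0.0105 0.001 0.08 0 1; 0.0105 0.001 0.085 0 1; 0.0105 0.001 0.086 0 1; 0.0105 0.001 0.086 0 1", grip_force=40)

```text
time_s: 28.25
tool_pos: [0.4979, 0.1108, 0.0347]
tool_rot: [180.0, -0.0, 89.8]
force: [-0.5, -0.7, 0.2]
grip_width: 0.0873
```

Call:
drive_tool(moves="0 0 0 0 -1; 0 0 0 0 -1; 0 0 0 0 -1; 0 0 0 0 -1; 0 0 0 0 -1; 0 0 0 0 -1; 0 0 0 0 -1; 0 0 0 0 -1")

```text
time_s: 29.05
tool_pos: [0.4977, 0.1108, 0.0344]
tool_rot: [180.0, -0.0, 89.8]
force: [0.6, 0.1, -0.9]
grip_width: 0.0404
```

Call:
drive_tool(moves="0 0 0 0 -1; 0 0 -0.01 0 -1; 0 0 -0.03 0 -1; 0 0 -0.05 0 -1; 0 0 -0.06 0 -1; 0 0 -0.06 0 -1; 0 0 -0.06 0 -1; 0 0 -0.06 0 -1")

```text
time_s: 29.85
tool_pos: [0.4964, 0.1106, 0.0933]
tool_rot: [-179.9, 0.1, 89.8]
force: [-0.2, -0.5, -4.9]
grip_width: 0.0408
```

```bash
python3 - <<'E'
from look import *
togo(.441,.311,90.6,.0225)
E
```

```text
shift [ 0.2003 -0.0559  0.0707] turn about tool z -0.8 or 179.2
```

Call:
drive_tool(moves="0.02 -0.006 -0.02 0 -1; 0.055 -0.015 -0.03 0 -1; 0.095 -0.026 -0.03 -1 -1; 0.135 -0.037 -0.03 -1 -1; 0.165 -0.046 -0.03 -1 -1; 0.188 -0.052 -0.02 -1 -1; 0.2 -0.056 0 -1 -1; 0.2 -0.056 0.02 -1 -1")

```text
time_s: 30.65
tool_pos: [0.4404, 0.3138, 0.0728]
tool_rot: [-179.9, -0.0, 91.1]
force: [0.9, 0.0, -6.2]
grip_width: 0.0406
```

Call:
drive_tool(moves="0 0 0.015 0 -1; 0 0 0.03 0 -1; 0 0 0.04 0 -1; 0 0 0.045 0 -1; 0 0 0.048 0 -1; 0 0 0.049 0 -1; 0 0 0.049 0 -1; 0 0 0.049 0 -1")

```text
time_s: 31.45
tool_pos: [0.4425, 0.3114, 0.026]
tool_rot: [180.0, -0.1, 90.8]
force: [-0.7, 0.2, -5.6]
grip_width: 0.0406
```

```bash
python3 - <<'E'
from look import *
o=get_obs(); print(o["tool_pos"],o["tool_rot"],o["force"])
togo(.441,.311,90.6,.0215)
E
```

```text
[0.44250651 0.31137034 0.02597633] [ 1.79956185e+02 -5.77782845e-02  9.07990025e+01] [-0.71825469  0.16411704 -5.60828919]
shift [-0.0004 -0.0015  0.0045] turn about tool z 0.2 or -179.8
```

Call:
drive_tool(moves="0 -0.001 0.002 0 -1; 0 -0.001 0.003 0 -1; 0 -0.001 0.004 0 -1; 0 -0.001 0.005 0 -1; 0 -0.001 0.005 0 -1; 0 -0.001 0.005 0 -1; 0 -0.001 0.005 0 -1; 0 -0.001 0.005 0 -1")

```text
time_s: 32.25
tool_pos: [0.441, 0.3111, 0.0214]
tool_rot: [-179.9, -0.0, 90.8]
force: [-4.7, -2.8, 5.5]
grip_width: 0.0407
```

Contact is made (+5.5 N), so I'm releasing, rising and clearing.

Call:
drive_tool(moves="0 0 0 0 -0.02; 0 0 0 0 0.2; 0 0 0 0 0.6; 0 0 0 0 1; 0 0 0 0 1; 0 0 0 0 1; 0 0 0 0 1; 0 0 0 0 1")

```text
time_s: 33.05
tool_pos: [0.4412, 0.311, 0.0204]
tool_rot: [180.0, -0.0, 90.8]
force: [0.3, 0.5, 0.4]
grip_width: 0.0854
```

Call:
drive_tool(moves="0 0 0 0 1; 0 0 -0.01 0 1; 0 0 -0.04 0 1; 0 0 -0.08 0 1; 0 0 -0.12 0 1; 0.02 0 -0.16 0 1; 0.06 0 -0.19 0 1; 0.1 0 -0.2 0 1")

```text
time_s: 33.85
tool_pos: [0.4415, 0.4129, 0.226]
tool_rot: [179.8, -0.4, 90.7]
force: [1.1, 0.2, 0.1]
grip_width: 0.087
```

Call:
drive_tool(moves="0.04 0 0 0 1; 0.07 0 0 0 1; 0.09 0 0 0 1; 0.1 0 0 0 1; 0.1 0 0 0 1; 0.1 0 0 0 1; 0.1 0 0 0 1; 0.1 0 0 0 1")

```text
time_s: 34.65
tool_pos: [0.439, 0.5097, 0.2209]
tool_rot: [180.0, -0.0, 90.7]
force: [-0.5, -0.3, -0.0]
grip_width: 0.0868
```

```bash
python3 - <<'E'
from look import *
o=get_obs(); print(o["time_s"],o["tool_pos"])
p,d=read_camera("top"); ct,Tt=pose("top"); u,Q=cloud(ct,Tt,d)
for n,x,y in [("tube",.441,.311),("tee",.47,-.11),("corner",.487,-.315)]: print(n,hi(Q,x,y,.06))
for t in ["hammer","brush"]: print(t,[(r["uv"],round(r["conf"],2)) for r in pinpoint("top",t)][:1])
cv2.imwrite("pics/top4.png",p[100:300,120:500,::-1].repeat(2,0).repeat(2,1))
E
```

```text
34.65 [0.4389746  0.50968118 0.22094339]
tube (153, 'c=(0.4401,0.3107) 40x40 long-axis -38.3', 'z 0.0566')
tee (163, 'c=(0.4691,-0.1103) 69x10 long-axis 2.5', 'z 0.0570')
corner (157, 'c=(0.4870,-0.3155) 69x10 long-axis -83.9', 'z 0.0571')
hammer [([203.2, 140.9], 0.96)]
brush [([424.0, 138.4], 0.76)]
```

View pics/top4.png

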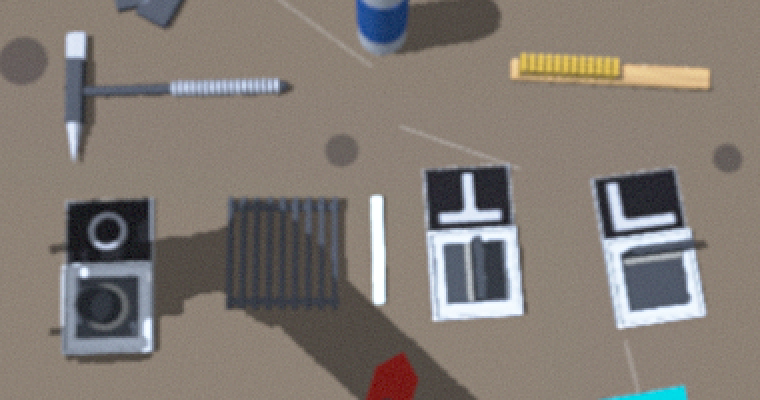

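All three pieces stand centred and square in their own trays, the grate is empty, and the hammer and brush have not moved. The robot is clear, so I'm handing in.

```bash
python3 -c "
from cell import *
print(sign_off())"
```

```text
the job is handed in; nothing more can be done
None
```

All three pieces are in their own trays and the job is handed in; `sign_off()` gives no verdict. I parked the tube on the grate, moved the tee to the T tray and the corner joint to the L tray, then moved the tube to the ring tray. The arm's clock read 34.7 s of the allowed 112 s.

**Centring:** the last top-camera depth check put each piece within about 2 mm of its pocket's centre. The tee and corner were within about 1° of square. The tube's base was lined up by the gripper's turn only, because its round top shows no angle.

**Standing height:** all tops were at about 57 mm, the same as at the start, so the pieces stand on the tray floors. All are upright and released, and the arm is well clear.

**Hammer and brush:** they look untouched in the picture. The network's points for them shifted 1 to 4 pixels (up to about 10 mm), which I put down to detection noise.

**One slip:** when letting go of the corner joint I commanded the tool about 1 cm too low, so the tool pressed down with about 8 N and slid a few millimetres sideways. The check afterwards showed the piece still centred and flat.

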